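# Swing the bar home in the inspection fixture

## Task

Bring the loose aluminium bar into the line set by the stop of the inspection fixture: keeping it flat on the plate, slide it until its vee-notched end beds on the brass post, then, with the vee kept on the post, swing the bar about it until its side comes up against the orange nose of the blue stop, and press it there with about 1 kg of force (10 N) for half a second. Never load the post or the stop with more than about 2 kg of force (20 N), disturb nothing else, and leave the bar lying there, vee on post and side on nose, with the hand clear.

Things in the scene. Friction and masses are not known exactly. Their poses are not given: they have to be found in the camera images.
- fixture: Dark steel plate fixed to the bench, 300 x 300 x 12 mm (top 12 mm above bench), carrying post and stop; placed and turned anew each time. Origin on the underside; the plate spans x -160 to +140, y -150 to +150 mm in its frame, z up. In line, the bar runs from the post along plate +y, give or take 5 degrees with the stop's setting.
- post: Fixed upright brass post, 16 mm in diameter, 34 mm tall, at (60, -115) mm in the plate's frame. Origin: centre of its foot, at the plate's top face. A low steel ring gauge (38 mm across, 14 mm tall), to be left alone, lies 50 to 60 mm to its plate +x side.
- post_axis (a point): Point on the post's axis, 12 mm above the plate's top (half the bar's height).
- stop: Fixed blue block 22 x 36 x 30 mm tall at plate (115, 50) mm; origin: centre of its foot at the plate's top, axes as the plate's. Towards plate -x, 14 mm above the plate, stands a rigid orange ball nose (radius 7 mm) on a locked screw. Its setting is not measured: its front point is 29 to 57 mm to the -x of this origin (43: bar exactly in line). It meets the bar 165 mm from the post's axis.
- bar: Loose aluminium bar 24 mm wide, 24 mm tall, 0.25 to 0.45 kg, flat on the plate. Origin below bar_heel on the underside; x runs from the vee end to the plain end (x = 190 mm), z up. The vee (90 degrees, 31 mm wide) opens to -x, its jaw tips near x = 0. At first the plain end is swung 25 to 50 degrees to the plate's -x side and the vee is 25 to 75 mm short of the post. In line its -y side faces the stop.
- bar_heel (a point): The point in the vee, half-way up the bar, where the post's axis lies when the vee is bedded on the post (same axes as the bar).
- bar_mid (a point): Centre of the bar's section half-way up (12 mm above its underside), 100 mm along the bar from bar_heel, at the blue band; same axes as the bar. A good place to grasp, across the 24 mm width. A steel plug (30 mm across, 50 mm tall), to be left alone, stands near the plate corner at plate (-112, -112) mm.

How it is judged:
By the outcome, as a careful person would: the job done as asked, in the order asked, and still so for the second after the job is handed in, with the robot touching nothing.
It also fails if it takes over 64 s, if anything falls off the work surface, if the arm or the gripper's body presses on something with over 40 N, if the wrist force passes 120 N, or if a joint passes its speed limit or range.

## Robot

A 6-joint arm with a two-finger parallel gripper is mounted at the origin on the work surface. World frame = base frame: x ahead of the robot, y to its left, z up, the work surface at z = 0. Lengths are in m, angles in degrees, forces in N, time in s.
With the tool pointing down it reaches from about 0.325 to 0.85 m from the base axis. Payload 15.5 kg.
Tool frame: the origin (TCP) lies at the very end of the fingers, on their centre line; the grasp point (between the pads) lies arm.grip_depth behind it (arm.grip_depth is the distance from the TCP to the grasp point, in m); z points along the fingers, y is the line along which they close (so a half turn about z gives the same grasp; the last joint's range is limited). The gripper opens to 91 mm and grips with 3 to 60 N. Pads are 32 mm wide; open, the fingers measure 118 mm over their backs; the gripper's body (76 mm by 178 mm) begins 60 mm behind the grasp point.
Start: joints at [63.856, 28.281, 77.091, -0, 74.628, -5.472], TCP at [0.221, 0.585, 0.181] pointing down, gripper open.
Joint ranges: [-166.48, 166.48], [-47.26, 123.95], [12.59, 153.08], [-70.14, 250.14], [6.76, 159.57], [-176.63, 176.63]. Speed limits (degrees/s): [108.29, 108.29, 147.25, 172.46, 172.46, 172.46].

## Interface

Orientations are given as a 3x3 rotation matrix whose columns are the frame's x, y, z axes.
In Python, from rig import arm gives the robot as it stands. Calls block until the motion is done:
- arm.move_to(position, orientation): joint-space move of the TCP to a pose.
- arm.move_l(position, orientation=None, feed=0.15): straight line of the TCP; orientation=None keeps the orientation; feed is the mean speed in m/s.
- arm.move_joints(angles): joint-space move.
- arm.grip(opening): finger opening in m; the grip force is fixed at half the most; returns when the fingers have stopped.
- arm.sleep(seconds).
- arm.solve_ik(position, orientation): joint angles nearest the present ones, or None.
- arm.snapshot(name): name is "side" or "top"; returns the picture (384x512x3 uint8, red, green, blue); there is no depth.
- arm.get_calibration(name): a dict with "intrinsics" (3x3 intrinsics, pixels), "k1" (the pictures are not rectified: a ray, as slopes to the right and down, at radius r is drawn at 1 + k1 r^2 times it, then the intrinsics apply), "cam_to_world" (4x4, takes a point from camera to world coordinates). Camera axes: x right, y down, z forward; pixel columns grow to the right and rows downward; lengths in m; the calibration is good to about 2 mm. A picture is of the moment at which its call begins. get_calibration takes no time and is no camera call.
A pose or a line that the arm cannot do raises arm.Unreachable and nothing moves.
- arm.sign_off(): hands the job in; it is judged then, once.
Readings, each from a call of its own:
- arm.current_t(): time.
- arm.current_joint_positions(): joint angles.
- arm.current_dq(): joint speeds.
- arm.current_tau(): joint torques, N m.
- arm.current_ee_pos(): TCP position.
- arm.current_tool_rot(): TCP orientation.
- arm.current_force(): force on the tool from outside, world axes, zero at the start.
- arm.current_torque(): the same for the moment, N m.
- arm.current_width(): finger opening in m.
- arm.current_grasp_force(): force on a finger pad.
Only numpy, scipy, OpenCV 4.12 (cv2) and the standard library are available. Lean on these libraries where they do the work, as an engineer would, in place of code of your own. Each camera call takes 0.05 s, during which the arm holds its last target. There are 200 camera calls.

## Working session

There is one attempt and no reset: what is moved stays moved. The work goes in short steps, each a Python script; the robot and the scene stay as the last script left them, time stands still between calls to the robot, and variables do not carry over. Pictures are saved under pics/ and viewed, at most 10 in all, crops included, and the job is handed in when it is done.

```bash
mkdir -p pics; ls; python3 - <<'E'
from rig import arm
import cv2,numpy as np
for n in("top","side"):
    cv2.imwrite(f"pics/{n}0.png",cv2.resize(arm.snapshot(n)[:,:,::-1],(800,600),interpolation=cv2.INTER_CUBIC))
    c=arm.get_calibration(n);print(n,np.round(c["intrinsics"],1).tolist(),c["k1"],np.round(c["cam_to_world"],3).tolist())
print(arm.grip_depth,arm.current_t(),arm.current_tool_rot(),arm.current_force())
E
```

```text
pics
top [[484.6, 0.0, 265.4], [0.0, 484.6, 195.0], [0.0, 0.0, 1.0]] -0.09651372245856427 [[-0.026, -0.991, 0.129, 0.48], [-1.0, 0.026, -0.001, 0.015], [-0.003, -0.129, -0.992, 0.77], [0.0, 0.0, 0.0, 1.0]]
side [[459.9, 0.0, 254.7], [0.0, 459.9, 192.7], [0.0, 0.0, 1.0]] -0.14876998564671257 [[0.9, -0.268, 0.343, 0.317], [-0.435, -0.562, 0.703, -0.507], [0.004, -0.782, -0.623, 0.503], [0.0, 0.0, 0.0, 1.0]]
0.0188 0.1 [[-9.35613688e-01  3.53025206e-01 -4.80302354e-04]
 [ 3.53025514e-01  9.35613216e-01 -9.47350380e-04]
 [ 1.14938667e-04 -1.05591297e-03 -9.99999436e-01]] [-0.56856859  0.25416402 -0.03707522]
```

View pics/top0.png

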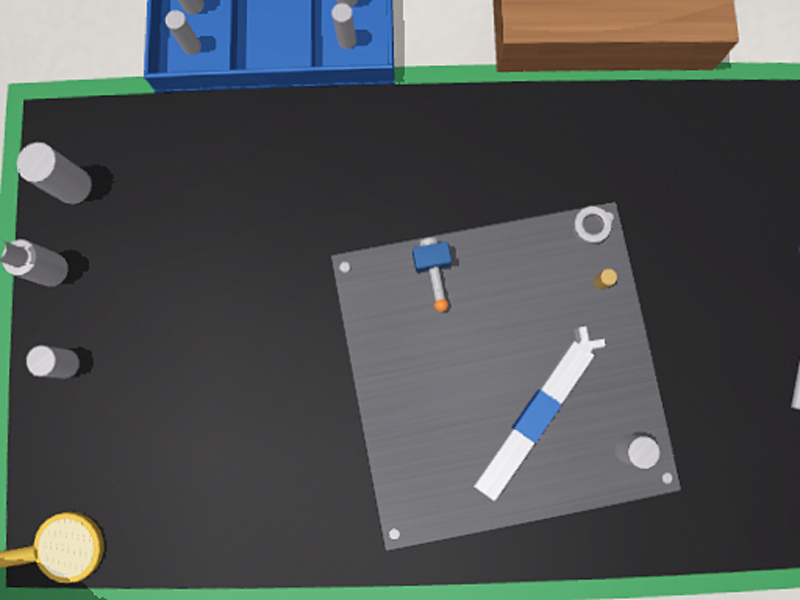

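View pics/side0.png

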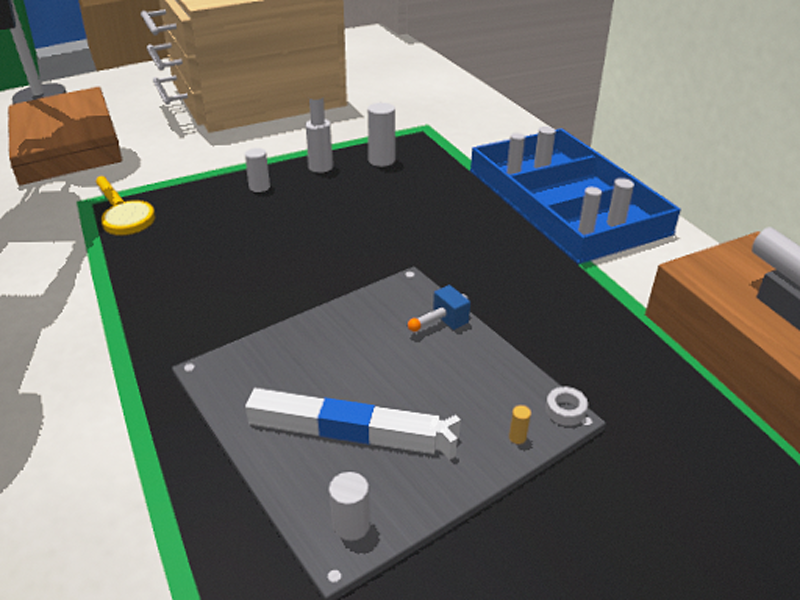

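Top view: plate corners are near (333,256), (616,203), (680,490) and (386,549), the post top is at (608,277), and the nose is at (441,305). The bar's plain end is at (474,487)/(493,500) and its vee is near (594,337). The side view shows the same layout and the bar isn't blocked.

```bash
cat > h.py <<'E'
from rig import arm
import cv2,numpy as np
from scipy.optimize import least_squares
S=512/800
def proj(n,P):
    c=arm.get_calibration(n);T=np.linalg.inv(np.array(c["cam_to_world"]))
    p=np.atleast_2d(P)@T[:3,:3].T+T[:3,3]
    s=p[:,:2]/p[:,2:];s=s*(1+c["k1"]*(s**2).sum(1,keepdims=True))
    K=np.array(c["intrinsics"]);return (s*[K[0,0],K[1,1]]+K[:2,2])
def R2(a): return np.array([[np.cos(a),-np.sin(a)],[np.sin(a),np.cos(a)]])
def place(q,L): # q=x,y,a ; L rows local xyz
    L=np.atleast_2d(L).astype(float);return np.c_[L[:,:2]@R2(q[2]).T+q[:2],L[:,2]]
def fit(L,obs,q0):  # obs {cam: list of 800px pts or None}
    def f(q):
        W=place(q,L);r=[]
        for n,o in obs.items():
            pr=proj(n,W)
            r+=[pr[i]-np.array(v)*S for i,v in enumerate(o) if v]
        return np.concatenate(r)
    s=least_squares(f,q0);return s.x,s.fun.reshape(-1,2)
def tool(a): # tool y along bar y (heading a), z down
    y=np.array([-np.sin(a),np.cos(a),0]);z=np.array([0,0,-1.]);return np.c_[np.cross(y,z),y,z]
E
python3 - <<'E'
from h import *
np.set_printoptions(precision=4,suppress=True)
m=.001
# plate: 4 top corners, post top
L=np.array([[-160,150,12],[140,150,12],[140,-150,12],[-160,-150,12],[60,-115,46]])*m
T=[(386,549),(333,256),(616,203),(680,490),(608.5,277)]
D=[(174,370),(418,267),(606,424),(327,597),(521,410)]
for o in({"top":T},{"side":D},{"top":T,"side":D}):
    q,r=fit(L,o,[.45,0,.1]);print("plate",q,np.degrees(q[2]),"post",place(q,[.06,-.115,0])[0]);
print(r.round(1).tolist())
B=np.array([[190,-12,36],[190,12,36],[111,-12,36],[111,12,36],[89,-12,36],[89,12,36]])*m
BT=[(474,487),(493,500),None,None,None,None]
# band edges: x unknown width -> use both with symmetric free half width
T2=[(474,487),(494,500),(513,428),(534,443),(540,390),(561,404)]
D2=[(253,389),(247,408),(323,399),(319,419),(374,407),(369,429)]
for h in (16,18,20,22):
    B[2:4,0]=(100+h)*m;B[4:6,0]=(100-h)*m
    for o in({"top":T2},{"side":D2},{"top":T2,"side":D2}):
        b,r=fit(B,o,[.4,-.05,2.4]);print(h,"bar",b,np.degrees(b[2]),abs(r).mean())
print(r.round(1).tolist())
# nose in plate frame
from functools import partial
f=lambda p:np.concatenate([proj("top",p)[0]-np.array((441.5,305.5))*S,proj("side",p)[0]-np.array((414.5,324.5))*S])
n=least_squares(f,[.4,0,.03]);print("nose",n.x,"plate",R2(q[2]).T@(n.x[:2]-q[:2]),n.fun)
E
```

```text
plate [ 0.518  -0.0723  0.1624] 9.30409957158677 post [ 0.5958 -0.1761  0.    ]
plate [ 0.5209 -0.0726  0.1617] 9.267014041150908 post [ 0.5986 -0.1765  0.    ]
plate [ 0.5195 -0.0726  0.1625] 9.308006927260704 post [ 0.5973 -0.1764  0.    ]
[[-0.6, 0.3], [-1.1, -1.9], [0.6, -2.0], [1.1, -0.4], [0.8, -1.0], [-2.0, -2.2], [-2.3, -0.9], [0.6, -0.6], [-1.3, 1.2], [0.4, 1.7]]
16 bar [ 0.5438 -0.1605  2.4996] 143.21737719204438 2.1947005953349055
16 bar [ 0.5454 -0.1624  2.5074] 143.6627924148794 2.1980208708052302
16 bar [ 0.5446 -0.1614  2.5023] 143.37238826207832 2.2703455693800443
18 bar [ 0.5438 -0.1606  2.4993] 143.20142735164936 1.580424018469768
18 bar [ 0.5453 -0.1625  2.5057] 143.5678246852919 1.6416275650724235
18 bar [ 0.5446 -0.1614  2.5014] 143.32211681250223 1.6895091343713784
20 bar [ 0.5438 -0.1606  2.499 ] 143.1840728024655 0.966097368843369
20 bar [ 0.5451 -0.1627  2.5037] 143.45253194341487 1.0812491729657008
20 bar [ 0.5445 -0.1615  2.5004] 143.26251316572538 1.107932565850157
22 bar [ 0.5437 -0.1607  2.4987] 143.1653681586667 0.35171721154020946
22 bar [ 0.5449 -0.1629  2.5013] 143.31679556501513 0.5753040131747701
22 bar [ 0.5444 -0.1616  2.4992] 143.1937873966334 0.7108328445830155
[[0.4, -0.8], [0.8, 0.2], [1.3, -0.6], [1.0, -1.0], [0.5, -0.4], [0.1, -0.1], [-0.0, -0.6], [-2.0, -0.7], [1.2, 0.0], [-0.9, -0.2], [-0.6, -0.5], [-1.3, -1.7]]
nose [ 0.5757 -0.0126  0.0275] plate [0.0652 0.0501] [ 0.2746 -0.7808 -0.8436  0.1294]
```

```bash
cat >> h.py <<'E'
POST=np.array([.5973,-.1764]);B0=np.array([.5446,-.1616,2.4995]);SG=.100
def u(a): return np.array([np.cos(a),np.sin(a)])
def tcp(heel,a,z=.0145): return np.r_[heel+SG*u(a),z]
E
python3 - <<'E'
from h import *
np.set_printoptions(precision=4,suppress=True)
a=B0[2]
best=None
for k in(0,np.pi):
    js=[arm.solve_ik(tcp(h,x),tool(x+k)) for h,x in((B0[:2],a),(POST,a),(POST,np.radians(104)))]
    print(k,[None if j is None else np.round(j,1).tolist() for j in js])
    if all(j is not None for j in js):
        m=max(abs(j[5]) for j in js)
        if best is None or m<best[0]: best=(m,k)
k=best[1];print("k",k);open("k.txt","w").write(str(k))
R=tool(a+k)
arm.move_to(tcp(B0[:2],a,.12),R)
arm.grip(.06)
arm.move_l(tcp(B0[:2],a,.0145),R)
print(arm.current_t(),arm.current_force(),arm.current_ee_pos())
arm.grip(.015)
print(arm.current_t(),arm.current_width(),arm.current_grasp_force(),arm.current_force(),arm.current_torque(),arm.current_ee_pos())
cv2.imwrite("pics/g1.png",cv2.resize(arm.snapshot("side")[:,:,::-1],(800,600)))
E
```

```text
0 [[-19.6, 31.1, 107.9, -0.0, 41.0, 107.2], [-19.1, 33.9, 100.2, -0.0, 45.9, 107.6], [-13.8, 36.5, 93.2, -0.0, 50.3, 152.2]]
3.141592653589793 [[-19.6, 31.1, 107.9, -0.0, 41.0, -72.8], [-19.1, 33.9, 100.2, -0.0, 45.9, -72.4], [-13.8, 36.5, 93.2, -0.0, 50.3, -27.8]]
k 3.141592653589793
4.1833 [ 0.5335  0.3123 -0.0849] [ 0.4648 -0.1018  0.015 ]
5.0083 0.014890566403030627 0.0 [-0.0827  0.5676  0.3038] [-0.0409  0.023   0.0116] [ 0.4645 -0.1017  0.0145]
```

View pics/g1.png

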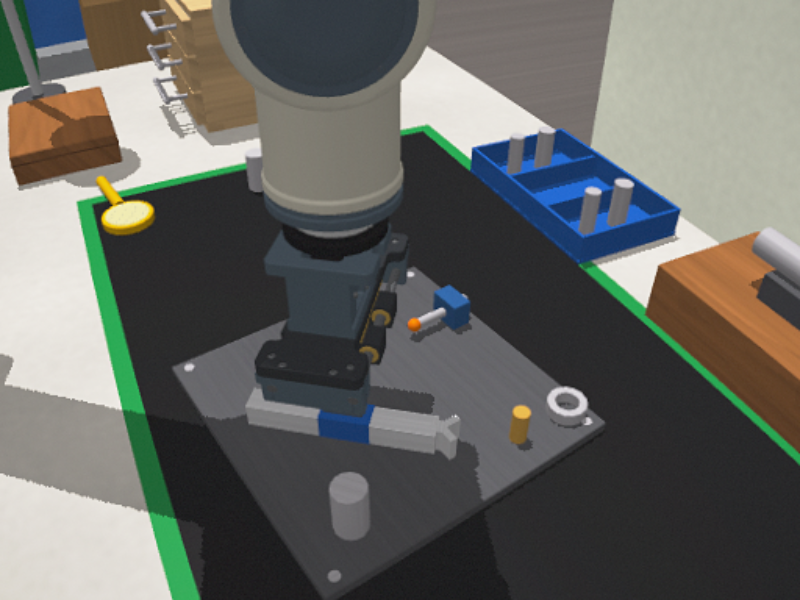

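The fingers closed to 14.9 mm without touching anything, so the grasp missed. In the picture the gripper is behind the bar, whose band is near (345,420), and the bar hasn't moved. I'll compare the projected TCP with the picture.

```bash
python3 - <<'E'
from h import *
np.set_printoptions(precision=3,suppress=True)
p=np.array(arm.current_ee_pos());R=np.array(arm.current_tool_rot());print(p,R)
P=np.array([p-R[:,2]*d for d in(0,.02,.08)]+[p+R[:,1]*.03,p+R[:,0]*.03])
for n in("side","top"): print(n,proj(n,P)/S)
b=np.r_[B0[:2]+.1*u(B0[2]),.036];print("bar mid top",b,proj("side",b)/S,proj("top",b)/S)
cv2.imwrite("pics/g2.png",cv2.resize(arm.snapshot("top")[:,:,::-1],(800,600)))
s=arm.snapshot("side")[:,:,::-1][200:320,130:330]
cv2.imwrite("pics/g3.png",cv2.resize(s,(800,480),interpolation=cv2.INTER_CUBIC))
E
```

```text
[ 0.465 -0.102  0.014] [[-0.801  0.599 -0.   ]
 [ 0.599  0.801 -0.   ]
 [ 0.    -0.    -1.   ]]
side [[346.731 428.709]
 [345.755 413.537]
 [342.618 363.894]
 [354.598 404.693]
 [314.477 423.665]]
top [[534.726 414.869]
 [537.926 415.19 ]
 [548.658 416.264]
 [509.876 397.385]
 [517.618 439.881]]
bar mid top [ 0.465 -0.102  0.036] [[345.681 412.346]] [[538.157 415.207]]
```

View pics/g2.png

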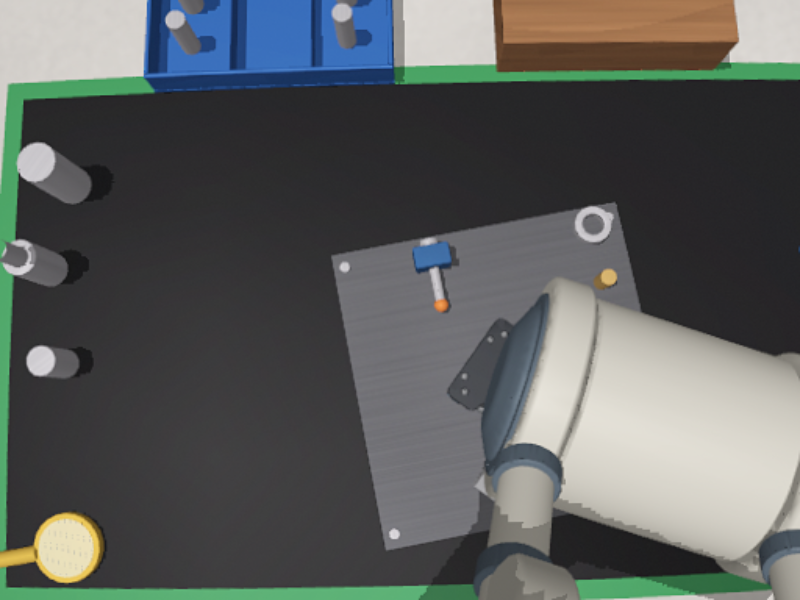

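View pics/g3.png

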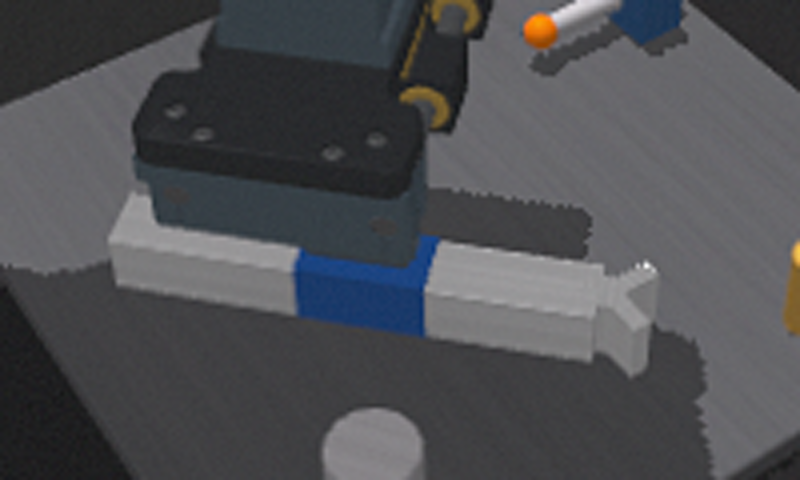

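```bash
python3 - <<'E'
from h import *
np.set_printoptions(precision=0,suppress=True)
p=np.array(arm.current_ee_pos());R=np.array(arm.current_tool_rot())
print(arm.current_width(), arm.current_grasp_force())
for y in(-.089,.089):
  for z in (.0788,.1,.12):
    Q=np.array([p+R@[x,y,-z] for x in(-.038,.038)])
    print(y,z,proj("side",Q).ravel()/S,proj("top",Q).ravel()/S)
for y in (-.012,.012): print("finger",y,proj("side",np.array([p+R@[x,y,0] for x in(-.016,.016)])).ravel()/S)
E
```

```text
0.015317782602627143 0.0
-0.089 0.0788 [363. 455. 264. 439.] [654. 439. 607. 510.]
-0.089 0.1 [362. 436. 260. 420.] [662. 440. 613. 513.]
-0.089 0.12 [362. 417. 257. 401.] [669. 441. 619. 517.]
0.089 0.0788 [408. 304. 327. 294.] [490. 324. 442. 393.]
0.089 0.1 [408. 286. 325. 276.] [493. 321. 443. 393.]
0.089 0.12 [408. 267. 324. 258.] [495. 319. 444. 393.]
finger -0.012 [361. 442. 326. 436.]
finger 0.012 [367. 422. 333. 416.]
```

The gripper body appears about 40 mm higher in the picture than the reported pose predicts, and the fingertips aren't visible. I'll open, lift clear and look at where the tips really are against the projected TCP.

```bash
python3 - <<'E'
from h import *
np.set_printoptions(precision=4,suppress=True)
arm.grip(.06)
p=np.array(arm.current_ee_pos())
arm.move_l([p[0],p[1],.14])
arm.move_to([.56,.06,.14],tool(np.pi))   # closing axis along world y, clear of bar
P=np.array(arm.current_ee_pos());print(P,arm.current_joint_positions(),arm.current_t(),arm.current_width())
im=[]
for n in("side","top"):
    s=arm.snapshot(n)[:,:,::-1].copy()
    q=proj(n,P)[0];print(n,q);q=q.astype(int)
    cv2.drawMarker(s,tuple(int(v) for v in q),(0,255,0),0,8,1)
    y0=int(np.clip(q[1]-110,0,184));x0=int(np.clip(q[0]-100,0,312))
    c=s[y0:y0+200,x0:x0+200];print(n,x0,y0);im.append(cv2.resize(c,(400,400)))
cv2.imwrite("pics/g4.png",np.hstack(im))
E
```

```text
[0.5599 0.0599 0.1399] [ 0.0288 25.8725 88.9096  0.0009 65.2258 90.0077] 9.475 0.05991788004141397
side [235.4059 127.6681]
side 135 17
top [230.758  197.0431]
top 130 87
```

View pics/g4.png

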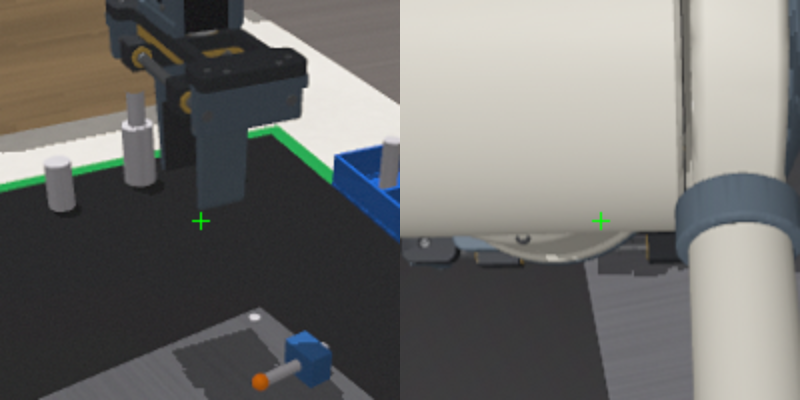

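The green mark is the reported TCP, and the tips sit about 17 raw px above it in the side view. So the reported TCP is not where the fingertips are. I'll triangulate the tips from a pose both cameras can see.

```bash
python3 - <<'E'
from h import *
np.set_printoptions(precision=4,suppress=True)
arm.move_to([.50,.24,.14],tool(np.pi/2))   # closing axis along world x
P=np.array(arm.current_ee_pos());print(P,arm.current_t())
im=[]
for n in("side","top"):
    s=arm.snapshot(n)[:,:,::-1].copy()
    q=proj(n,P)[0];print(n,q);q=q.astype(int)
    y0=int(np.clip(q[1]-75,0,284));x0=int(np.clip(q[0]-50,0,412))
    c=s[y0:y0+100,x0:x0+100];print(n,x0,y0)
    c=cv2.resize(c,(400,400),interpolation=cv2.INTER_CUBIC)
    cv2.drawMarker(c,tuple(int(v) for v in (q-[x0,y0])*4),(0,255,0),0,16,1);im.append(c)
cv2.imwrite("pics/g5.png",np.hstack(im))
E
```

```text
[0.5    0.2399 0.14  ] 13.3583
side [164.3469  89.216 ]
side 114 14
top [ 94.6937 245.8869]
top 44 170
```

View pics/g5.png

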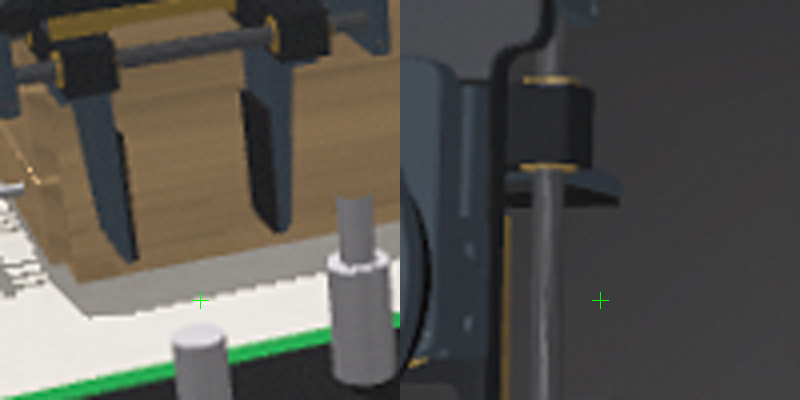

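```bash
python3 - <<'E'
from h import *
np.set_printoptions(precision=4,suppress=True)
sm=np.array([208,245])/4+[114,14]; tr=np.array([218,200])/4+[44,170]  # top: tip right edge, inner corner
f=lambda v:np.concatenate([proj("side",[v[0],v[1],v[2]])[0]-sm, proj("top",[v[0]+.032,v[1],v[2]])[0]-tr])
s=least_squares(f,[.5,.224,.14]);print(s.x,s.fun)
for z in(.14,.16,.17,.18):print(z,(proj("side",[.5,.224,z])[0]-[114,14])*4,(proj("top",[.532,.224,z])[0]-[44,170])*4)
E
```

```text
[0.5    0.2233 0.1735] [-0.9884  0.1107  0.1635 -0.7007]
0.14 [211.6377 315.018 ] [251.3914 205.208 ]
0.16 [206.9325 273.5504] [231.0951 200.482 ]
0.17 [204.5542 252.4107] [220.4627 198.0037]
0.18 [202.1595 230.9975] [209.4868 195.4436]
```

Both cameras agree that the real fingertips are 33.5 mm above the reported TCP, with x and y correct. I'll apply that offset, feel the descent with the force reading, and grasp again.

```bash
cat >> h.py <<'E'
K=float(open("k.txt").read());DZ=.0335
def tcp(heel,a,z=.0185): return np.r_[heel+SG*u(a),z-DZ]
def F(n=3): return np.mean([arm.current_force() for _ in range(n)],0)
E
python3 - <<'E'
from h import *
np.set_printoptions(precision=3,suppress=True)
a=B0[2];R=tool(a+K)
arm.move_to(tcp(B0[:2],a,.09),R)
f0=F()
for z in(.024,.021,.0185):
    arm.move_l(tcp(B0[:2],a,z),R,feed=.1 if z>.022 else .03)
    f=F()-f0;print(z,f)
    if abs(f[2])>4: break
arm.grip(.015)
print(arm.current_t(),arm.current_width(),arm.current_grasp_force(),F()-f0,arm.current_torque(),arm.current_ee_pos())
E
```

```text
0.024 [-0.017 -0.466 -0.593]
0.021 [-0.631 -0.173 -0.455]
0.0185 [-0.467 -0.186 -0.422]
16.8333 0.02367804407988138 29.99667763710022 [-0.299 -0.176  1.312] [-0.009 -0.015  0.044] [ 0.465 -0.102 -0.015]
```

```bash
python3 - <<'E'
from h import *
np.set_printoptions(precision=2,suppress=True)
a=B0[2];R=tool(a+K);ux=u(a);uy=np.array([-ux[1],ux[0]])
arm.move_l(tcp(POST+.012*ux,a),R,feed=.06)
f0=F(5);print(arm.current_t(),f0,arm.current_torque()[2])
d=.012;l=0.
while d>-.010:
    d-=.001 if d>.005 else .0005
    arm.move_l(tcp(POST+d*ux+l*uy,a),R,feed=.02)
    f=F()-f0;ax,la=f[:2]@ux,f[:2]@uy
    if abs(ax)>1.2 or abs(la)>1.2: print(round(d*1e3,1),round(l*1e3,1),"ax %.2f lat %.2f"%(ax,la),f[2],arm.current_torque()[2])
    if abs(la)>1.5: l+=np.sign(la)*min(.0006,abs(la)*.0001)
    if ax>4: break
    if np.hypot(ax,la)>12: break
print(d,l,arm.current_t(),arm.current_ee_pos(),f)
open("c.txt","w").write(f"{d} {l} "+" ".join(map(str,f0)))
E
```

```text
17.7167 [-1.75  0.29  2.35] -0.022319667957135383
11.0 0.0 ax 2.32 lat -1.63 -0.3317355576071894 -0.008749854333970603
10.0 -0.2 ax 1.25 lat -0.24 0.5281477719576606 0.009133640098997645
9.0 -0.2 ax 1.18 lat -1.26 -0.5535335165290618 0.04606409465903839
4.5 -0.2 ax 1.41 lat -1.05 -0.5528725793451528 -0.0038169185807741678
3.5 -0.2 ax 1.92 lat -0.43 -0.07533223559418589 0.030777276426921477
1.5 -0.2 ax 1.51 lat -0.84 -1.238419796061402 0.01864826557071027
-0.0 -0.2 ax 3.40 lat -1.39 0.29017637213099423 0.07278305653669588
-0.5 -0.2 ax 5.85 lat -2.60 1.7181205083321522 0.0837622978308483
-0.0005000000000000035 -0.00042342445011111986 22.2167 [ 0.52 -0.12 -0.02] [-3.12  5.59  1.72]
```

```bash
cat > swing.py <<'E'
from h import *
d,l,*f0=map(float,open("c.txt").read().split());f0=np.array(f0)
a=B0[2];ux=u(a);C=POST+d*ux+l*np.array([-ux[1],ux[0]]);t0=-.005
def read():
    ux=u(a);uy=np.array([-ux[1],ux[0]]);f=F()-f0;T=arm.current_torque()[2]+.0
    return f[:2]@ux,f[:2]@uy,(f[:2]@uy*SG+T)/.165,T,f[2],ux,uy
def corr(tgt,lat):
    global C
    ax,la,N,T,fz,ux,uy=read()
    C=C-np.clip((tgt-ax)*.00012,-.0006,.0006)*ux
    if lat: C=C+np.clip((la-np.clip(la,-1.2,1.2))*.00012,-.0005,.0005)*uy
    return ax,la,N,T,fz
def go(feed=.03): arm.move_l(tcp(C,a),tool(a+K),feed=feed)
def save(): open("s.txt","w").write(f"{C[0]} {C[1]} {a}")
E
python3 - <<'E'
import swing as s
from swing import *
for i in range(4): r=corr(5.5,True);go()
print("bed",np.round(r,2),arm.current_t())
C0=s.C.copy()
while np.degrees(s.a)>107.5:
    s.a-=np.radians(1.2);go()
    r=corr(5.5,True)
    if int(np.degrees(s.a)/1.2)%4==0 or r[0]>9: print(np.degrees(s.a).round(1),np.round(r,2),((s.C-C0)*1e3).round(2))
    if np.hypot(r[0],r[1])>14: print("high");break
print(np.degrees(s.a),np.round(r,2),((s.C-C0)*1e3).round(2),arm.current_t());save()
E
```

```text
bed [ 5.09 -0.53 -0.06  0.04  1.33] 23.2167
139.6 [ 5.94  0.6   0.17 -0.03  3.04] [-0.1   0.08]
134.8 [6.21 1.22 0.86 0.02 3.63] [-0.   -0.01]
130.0 [ 4.82  0.44 -0.42 -0.11  2.37] [ 0.01 -0.05]
125.2 [ 4.29  0.09 -1.86 -0.32  2.1 ] [-0.   -0.09]
120.4 [ 5.07  0.73 -1.17 -0.27  2.72] [-0.08 -0.1 ]
115.6 [ 6.12  0.41 -1.42 -0.27  2.09] [-0.16 -0.11]
110.8 [ 5.36  2.1  -0.94 -0.36  0.66] [-0.35 -0.25]
107.21080089294921 [ 5.16  1.37 -1.35 -0.36  1.12] [-0.46 -0.24] 30.7167
```

```bash
cat > press.py <<'E'
import swing as s
from swing import *
s.C=np.array([float(v) for v in open("s.txt").read().split()[:2]]);s.a=float(open("s.txt").read().split()[2])
E
python3 - <<'E'
from press import *
r=read();N0=r[2];base=[]
while np.degrees(s.a)>102.5:
    s.a-=np.radians(.25 if len(base)<99 else .1);go(.02)
    r=corr(6,False);N=r[2]-N0;base.append(N)
    if N>1 or r[1]>3.5: print(np.degrees(s.a).round(2),"N %.2f"%N,np.round(r,2))
    if N>6 or r[1]>10 or r[0]>12: break
print(np.degrees(s.a),N0,np.round(r,2),arm.current_t());save();open("n0.txt","w").write(str(N0))
E
```

```text
106.96 N 3.98 [4.59 2.97 2.63 0.14 2.44]
106.71 N 3.96 [6.01 3.1  2.61 0.12 2.26]
106.46 N 3.75 [6.31 2.72 2.4  0.12 3.72]
106.21 N 4.13 [5.72 3.34 2.78 0.12 1.77]
105.96 N 3.54 [6.16 2.19 2.19 0.14 2.56]
105.71 N 3.65 [5.89 2.69 2.3  0.11 3.4 ]
105.46 N 3.98 [6.16 3.06 2.63 0.13 2.81]
105.21 N 3.95 [6.22 2.92 2.6  0.14 3.07]
104.96 N 4.20 [5.32 3.01 2.85 0.17 3.35]
104.71 N 4.29 [6.37 2.84 2.94 0.2  3.13]
104.46 N 4.25 [6.03 3.58 2.9  0.12 2.18]
104.21 N 4.28 [6.7  3.07 2.93 0.18 2.96]
103.96 N 3.84 [5.34 2.9  2.49 0.12 2.21]
103.71 N 4.61 [5.67 3.84 3.26 0.15 2.19]
103.46 N 7.56 [6.18 5.56 6.21 0.47 4.4 ]
103.46080089294925 -1.349508818195809 [6.18 5.56 6.21 0.47 4.4 ] 34.4667
```

The nose contact is at about 103.6° (estimate was 104.1°). Next I'll press to 10 N and hold.

```bash
python3 - <<'E'
from press import *
for i in range(14):
    r=corr(6,False)
    if r[2]>11.3 or r[1]>15: break
    s.a-=np.radians(min(.15,max(.04,(11.8-r[2])*.03)));go(.02)
    print(np.degrees(s.a).round(2),np.round(read()[:5],2))
t=arm.current_t()
while arm.current_t()-t<.9:
    arm.sleep(.1);print("hold",round(arm.current_t()-t,2),np.round(read()[:5],2))
print(arm.current_t(),(s.C*1e3).round(2));save()
E
```

```text
103.31 [4.6  5.72 7.29 0.63 5.48]
103.18 [5.84 7.71 9.52 0.8  7.51]
103.11 [5.84 7.79 9.86 0.85 8.42]
103.05 [ 6.92  8.41 10.2   0.84  8.03]
103.0 [ 4.91  9.01 11.16  0.94  7.92]
102.96 [ 7.09  9.04 10.84  0.88  9.41]
102.92 [ 5.12  9.01 11.56  1.01  8.51]
hold 0.1 [ 5.1  10.03 11.77  0.94  8.68]
hold 0.2 [ 4.62 10.29 12.19  0.98  9.16]
hold 0.3 [ 4.6   9.77 11.79  0.97  9.4 ]
hold 0.4 [ 4.66 10.37 12.11  0.96  8.7 ]
hold 0.5 [ 4.23  9.8  11.75  0.96  8.62]
hold 0.6 [ 5.29 10.78 12.26  0.95  8.5 ]
hold 0.7 [ 5.87  9.83 11.47  0.91  8.28]
hold 0.8 [ 4.92 10.17 11.9   0.95  8.84]
hold 0.9 [ 4.41  9.85 11.65  0.94  8.41]
hold 1.0 [ 5.05 10.08 12.05  0.98  8.26]
37.2167 [ 597.86 -176.93]
```

```bash
python3 - <<'E'
from press import *
for da in(.15,.12):
    s.a+=np.radians(da);go(.02);print(np.round(read()[:5],2))
ux=u(s.a)
arm.grip(.044);print("rel",arm.current_t(),np.round(read()[:5],2))
p=tcp(s.C,s.a);arm.move_l([p[0],p[1],p[2]+.12],feed=.12)
arm.move_to([.42,.2,.25],tool(s.a+K))
print(arm.current_t());save()
top=arm.snapshot("top")[:,:,::-1];sd=arm.snapshot("side")[:,:,::-1]
cv2.imwrite("pics/f_top.png",top);cv2.imwrite("pics/f_side.png",sd)
a=cv2.resize(top[120:320,230:430],(400,400),interpolation=cv2.INTER_CUBIC);b=cv2.resize(sd[150:350,190:390],(400,400),interpolation=cv2.INTER_CUBIC)
cv2.imwrite("pics/f.png",np.hstack([a,b]))
E
```

```text
[ 6.76  8.72 10.26  0.82  7.78]
[6.27 6.42 8.19 0.71 6.08]
rel 38.225 [ 0.13 -2.01 -1.19  0.   -2.62]
40.6917
```

View pics/f.png

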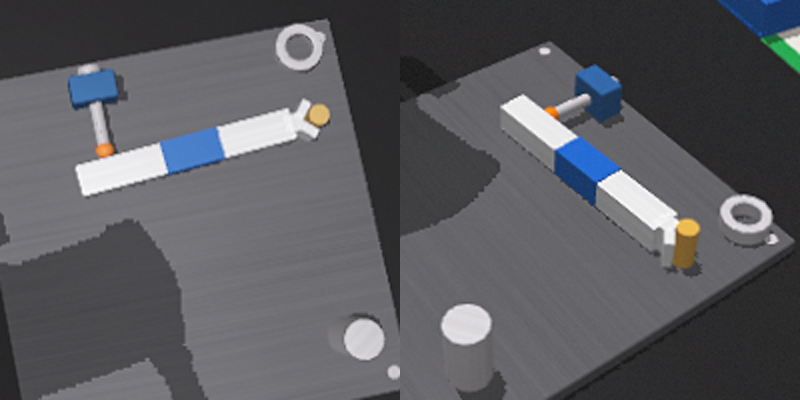

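The pictures show the vee seated on the post at (318,115) in the left panel and the bar's side against the orange nose at (105,152). The hand is clear, and the ring and plug are where they were.

```bash
python3 -c "
from rig import arm
print(arm.sign_off(),arm.current_t())"
```

```text
the job is handed in; nothing more can be done
the job is handed in; nothing more can be done
```

I handed the job in at about 41 s: the vee is on the post and the bar's side is on the nose, which I pressed at an estimated 10–12 N for 1 s, keeping post and stop loads below 20 N by the wrist readings; I judged the final contact from pictures (about 1 mm per pixel), and the first grasp closed on air because the real fingertips sit 33.5 mm above the reported TCP.

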